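# Clamp a rosette block on the carver's slope and hold the cam

### The job

Set the carved rosette block down on the sloping carving board, carved face up, flat on the bed with one long side against the bottom ledge, in the space between the end stop and the open jaw; do not drop it. Let go of it, then swing the cam lever round until the eccentric is at its highest lift, with the handle pointing straight up the slope, so that the jaw grips the block against the stop. The lever springs back if released, so finish while still holding it there, ready for the carver to cut, and leave the plain blank, the mallet and the gouges where they are.

Things in the scene. Friction and masses are not known exactly. Their poses are not given: they have to be found in the camera images.
- rosette: the work: pale wooden block 52 (its x) x 96 (its y) x 34 mm (z) with a carved eight-petal flower, 47 mm across, standing up to 9 mm proud on the middle of its top. Origin: centre of its underside. About 0.11 kg. Sides plain; a half turn about z makes no difference. Starts lying carved face up on the bench, left of the slope, about square to the robot
- deck: bed of the fixed carving slope, a plywood board tilted 15 degrees. Frame: x up the slope (away from the robot), y level to the left, z square out of the bed. Origin: on the bed, 36 mm above the bench, where the underside centre of the clamped block comes to lie, block axes parallel to these. Bed edges: x -40 to +150, y -140 to +75 mm
- ledge (a point): point on the ledge's face at deck y = 0: a strip 10 mm high, 133 mm long across the foot of the bed, its face at deck x = -26 mm. This point is on the bed's surface, axes as the deck. The block's lower long side rests against it; best set down 1 to 2 mm up from it (deck x = +1 to +2 mm)
- stop (a point): point on the end stop's face at deck x = 0, on the bed's surface, axes as the deck: a fixed wooden block 26 mm high and 65 mm long in x at the left of the block's place, its face at deck y = +48 mm
- jaw_pad: rubber face of the sliding jaw, 50 mm wide (x), 22 mm high, right (-y) of the block's place. Lever at 0: face at deck y = -57.7 mm, so 105.7 mm are free for the 96 mm block; set it down at deck y = -4.5 mm. The cam pushes it to +y by 10 mm x (cos(lever - 1.75) + 0.178); on the block it gives about 2 mm and presses about 12 N at highest lift. Origin: at the deck's origin with the lever at 0
- lever (a joint): cam lever angle, rad, about deck z at the pivot, counterclockwise from above. 0: jaw open, handle towards -y and 10 degrees down the slope, kept there by its spring. 1.75: highest lift, handle straight up the slope (deck +x). It goes on to 2.3 and the lift falls again. A return spring (0.15 N m at 0, 0.33 at 1.75) swings it back when let go; 3 to 4 N at the knob hold it
- lever_pivot (a point): point on the bed's surface under the pivot bolt, at deck x = 0, y = -106 mm; axes as the deck
- lever_knob (a point): centre of the turned wooden knob on the end of the handle, 115 mm from the pivot axis and 62 mm above the bed. The knob is round, 25 mm in diameter, 48 mm tall (37 to 85 mm above the bed), its axis square to the bed; it does not spin on the bar
- handle: the handle: a flat steel bar 16 mm wide, 8 mm thick, its top 35 mm above the bed, from the pivot to the knob, with the knob. Origin: on the bed's surface at the pivot
- blank: a plain uncarved block 42 x 130 x 24 mm, lying near the rosette block; to be left alone. Origin: centre of its underside
- mallet: a turned carver's mallet standing on its head, 80 mm across, 240 mm tall; to be left alone. Origin: centre of its foot
- gouge_a: a carving gouge 0.25 m long lying on the bench to the right; to be left alone. Origin: under the front end of its handle, x towards the blade
- gouge_b: a smaller gouge, 0.23 m long, lying on the bench beyond the slope; to be left alone. Origin: under the front end of its handle, x towards the blade
There are look-alikes about, which are no part of the job. Of the things shaped like the rosette, the wooden one is meant.

How it is judged:
By the outcome, as a careful person would: the job done as asked, in the order asked, and still so for the second after the job is handed in, while the arm keeps its last pose, push and grip.
It also fails if it takes over 58 s, if anything falls off the work surface, if the arm or the gripper's body presses on something with over 40 N, if the wrist force passes 120 N, or if a joint passes its speed limit or range.

### The arm

A 7-joint arm with a two-finger parallel gripper is mounted at the origin on the work surface. World frame = base frame: x ahead of the robot, y to its left, z up, the work surface at z = 0. Lengths are in m, angles in rad, forces in N, time in s.
With the tool pointing down it reaches from about 0.4 to 0.9 m from the base axis. Payload 5.6 kg.
Tool frame: the origin (TCP) lies midway between the tips of the shut fingers; the grasp point (between the pads) lies 19 mm behind it (bot.tcp_to_grasp is the z of the grasp point in the tool frame, in m); z points along the fingers, y is the line along which they close (so a half turn about z gives the same grasp; the last joint's range is limited). The gripper opens to 92 mm and grips with 3 to 60 N. Pads are 20 mm wide; open, the fingers measure 128 mm over their backs; the gripper's body (75 mm by 189 mm) begins 69 mm behind the grasp point.
Start: joints at [-1.258, 0.468, -0.012, 1.603, 0.006, 1.071, -0.056], TCP at [0.226, 0.609, 0.215] pointing down, gripper open.
Joint ranges: [-2.53, 2.53], [-0.31, 2.02], [-1.57, 1.55], [0.28, 2.44], [-1.29, 4.43], [0.15, 1.84], [-2.92, 2.92]. Speed limits (rad/s): [2.57, 2.57, 3.14, 3.14, 3.14, 3.14, 3.14].

### API

Orientations are given as a 3x3 rotation matrix whose columns are the frame's x, y, z axes.
In Python, from plant import bot, set_gripper, kin, viewer, job_done, sensors gives the robot as it stands. Calls block until the motion is done:
- bot.goto(position, orientation): joint-space move of the TCP to a pose.
- bot.line_to(position, frame=None, v=0.15, f_stop=None): straight line of the TCP; frame=None keeps the orientation; v is the mean speed in m/s. With f_stop (N) it stops when the force on the tool has changed by that much, and returns True; else False.
- bot.set_joints(angles): joint-space move.
- set_gripper(opening): opening from 0.0 (shut) to 1.0 (fully open); the grip force is fixed at half the most; returns when the fingers have stopped.
- bot.sleep(seconds).
- kin.solve_ik(position, orientation): joint angles nearest the present ones, or None.
- viewer.grab_frame(name): name is "side" or "top" or "wrist"; returns a dict with "frame" (400x640x3 uint8, blue, green, red), "depth" (400x640 float32, m along the optical axis (not along the pixel's ray), 0 where there is no reading), "fx", "fy", "cx", "cy" (pixels), "dist_coeffs" ([k1, k2, p1, p2, k3] as OpenCV has them; the pictures are not rectified), "position" and "rotation" of the camera in the world; the wrist camera has in their place "T_tool_cam" (4x4, takes a point from camera to tool coordinates, whose origin is the TCP and whose axes are the flange's). Camera axes: x right, y down, z forward; pixel columns grow to the right and rows downward; lengths in m; the calibration is good to about 2 mm. A picture is of the moment at which its call begins: read the wrist's pose just before it.
A pose or a line that the arm cannot do raises bot.IKError and nothing moves.
- job_done(): hands the job in; it is judged then, once.
Readings, each from a call of its own:
- sensors.read_t(): time.
- sensors.read_q(): joint angles.
- sensors.read_dq(): joint speeds.
- sensors.read_effort(): joint torques, N m.
- sensors.read_eef_pos(): TCP position.
- sensors.read_ee_rot(): TCP orientation.
- sensors.read_force(): force on the tool from outside, world axes, zero at the start.
- sensors.read_moment(): the same for the moment, N m.
- sensors.read_opening(): opening from 0.0 (shut) to 1.0 (fully open).
- sensors.read_grip_force(): force on a finger pad.
Only numpy, scipy, OpenCV 4.12 (cv2) and the standard library are available. Lean on these libraries where they do the work, as an engineer would, in place of code of your own. Each camera call takes 0.05 s, during which the arm holds its last target. There are 200 camera calls.

## Working session

There is one attempt and no reset: what is moved stays moved. The work goes in short steps, each a Python script; the robot and the scene stay as the last script left them, time stands still between calls to the robot, and variables do not carry over. Pictures are saved under pics/ and viewed, at most 10 in all, crops included, and the job is handed in when it is done.

```bash
ls; mkdir -p pics; python3 - <<'E'
from plant import *
import cv2,numpy as np
for n in ("top","side"):
    f=viewer.grab_frame(n); cv2.imwrite(f"pics/{n}0.png",f["frame"]); np.savez(f"{n}0.npz",**f)
    print(n,f["fx"],f["fy"],f["cx"],f["cy"],f["dist_coeffs"],f["position"],np.round(f["rotation"],3).tolist())
print(sensors.read_t(),bot.tcp_to_grasp,sensors.read_ee_rot())
E
```

```text
pics
top 398.56629671803637 398.56629671803637 318.85419330473127 198.1515550152167 [0.02356736 0.         0.         0.         0.        ] [0.26946806 0.00538299 1.3872586 ] [[0.015, -0.974, 0.227], [-1.0, -0.015, 0.005], [-0.001, -0.227, -0.974]]
side 424.5063372287725 424.5063372287725 318.6016584253309 193.7814118124951 [-0.08203799  0.          0.          0.          0.        ] [ 0.15306757 -0.98130345  0.82852523] [[0.931, -0.207, 0.299], [-0.364, -0.526, 0.769], [-0.001, -0.825, -0.565]]
0.1 -0.0187 [[-9.37343729e-01  3.48405677e-01 -4.67019078e-04]
 [ 3.48405980e-01  9.37342534e-01 -1.49892270e-03]
 [-8.44763333e-05 -1.56771804e-03 -9.99998768e-01]]
```

View pics/top0.png

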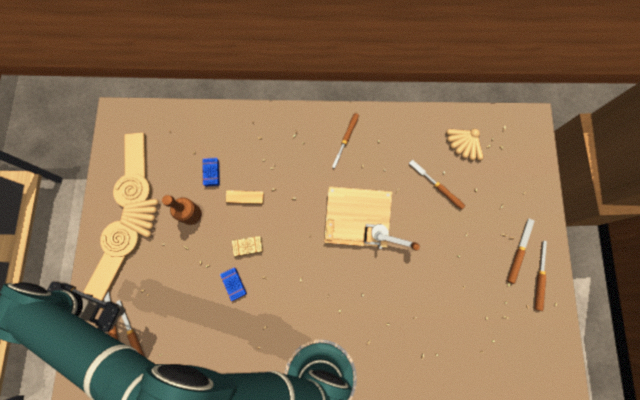

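View pics/side0.png

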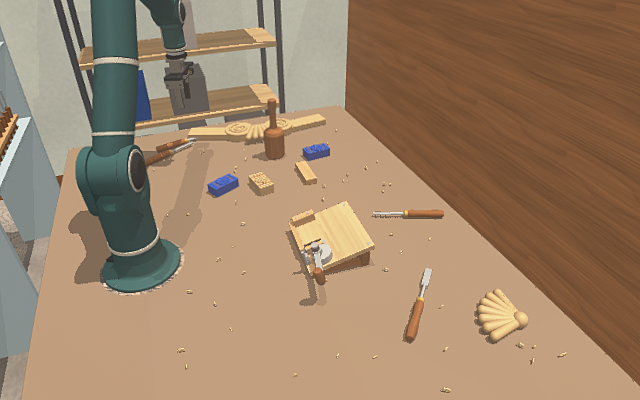

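The top view shows the wooden rosette at (247,246), the blank at (244,198), the deck at (358,217), the lever pivot at (380,233) and the knob at (416,246). The side view agrees. The blue blocks are the look-alikes. Next I'll get coarse positions from depth, then take closer wrist views.

```bash
cat > h.py <<'E'
from plant import *
import cv2,numpy as np
from scipy.spatial.transform import Rotation as Ro
def grab(n,save=None):
    p=np.array(sensors.read_eef_pos());R=np.array(sensors.read_ee_rot())
    f=viewer.grab_frame(n)
    if n=="wrist":
        T=np.array(f["T_tool_cam"]);f["position"]=R@T[:3,3]+p;f["rotation"]=R@T[:3,:3]
    if save: cv2.imwrite(f"pics/{save}.png",f["frame"])
    return f
def rays(f,uv):
    K=np.array([[f["fx"],0,f["cx"]],[0,f["fy"],f["cy"]],[0,0,1.]])
    n=cv2.undistortPoints(np.asarray(uv,float).reshape(-1,1,2),K,np.array(f["dist_coeffs"])).reshape(-1,2)
    return np.c_[n,np.ones(len(n))]@np.array(f["rotation"]).T   # scaled: optical depth 1
def onplane(f,uv,p0,n):
    d=rays(f,uv);o=np.array(f["position"]);n=np.asarray(n)
    return o+d*(((np.asarray(p0)-o)@n)/(d@n))[:,None]
def cloud(f):
    v,u=np.mgrid[:400,:640];uv=np.c_[u.ravel(),v.ravel()]
    P=np.array(f["position"])+rays(f,uv)*f["depth"].reshape(-1,1)
    P[f["depth"].ravel()==0]=np.nan
    return P.reshape(400,640,3)
def down(yaw,tilt=0.):
    # tool z down; tool y at heading yaw (world), for tilt=0
    y=np.array([np.cos(yaw),np.sin(yaw),0]);z=np.array([0,0,-1.]);return np.c_[np.cross(y,z),y,z]
E
python3 - <<'E'
from h import *
f=dict(np.load("top0.npz")); P=cloud(f)
for n,(u,v) in dict(ros=(247,246),blank=(244,198),bench=(280,300),deck1=(345,200),deck2=(380,200),deck3=(345,230),pivot=(380,233),knob=(416,246),mal=(168,202),c1=(330,190),c2=(390,192)).items(): print(n,np.round(np.nanmedian(P[v-1:v+2,u-1:u+2].reshape(-1,3),0),4))
c=np.array(P[247-1,247]);
for x,y,yaw in ((c[0]-.02,c[1],0),(c[0]-.02,c[1],np.pi)):
    print(kin.solve_ik([x,y,.3],down(yaw)))
g=viewer.grab_frame("wrist");print(np.round(g["T_tool_cam"],3).tolist(),g["fx"])
E
```

```text
ros [0.4149 0.252  0.0395]
blank [0.5837 0.2757 0.0227]
bench [ 0.2392  0.1374 -0.0006]
deck1 [ 0.5727 -0.0774  0.0638]
deck2 [ 0.5739 -0.1958  0.0678]
deck3 [ 0.4746 -0.079   0.0382]
pivot [ 0.4605 -0.1926  0.0748]
knob [ 0.4154 -0.3013  0.1103]
mal [0.5196 0.4555 0.2369]
c1 [ 0.6047 -0.0258  0.0727]
c2 [ 0.6017 -0.2317  0.0717]
[-0.98787107  0.05691592  0.36678945  1.94545667 -0.02242161  1.14309342
 -0.61232244]
[-0.52862932  0.07788575 -0.11747518  1.91916923  0.01001324  1.1450912
  2.49170581]
[[-0.0, -0.97, -0.241, 0.068], [1.0, -0.0, -0.001, 0.001], [0.001, -0.241, 0.97, -0.17], [0.0, 0.0, 0.0, 1.0]] 359.9251630536864
```

```bash
python3 - <<'E'
from h import *
for n,p in (("w_deck",[.49,-.13,.34]),("w_ros",[.42,.25,.20])):
    bot.goto(p,down(0)); bot.sleep(.3); f=grab("wrist",n); np.savez(n+".npz",**f)
print(sensors.read_t())
E
```

```text
5.1667
```

View pics/w_deck.png

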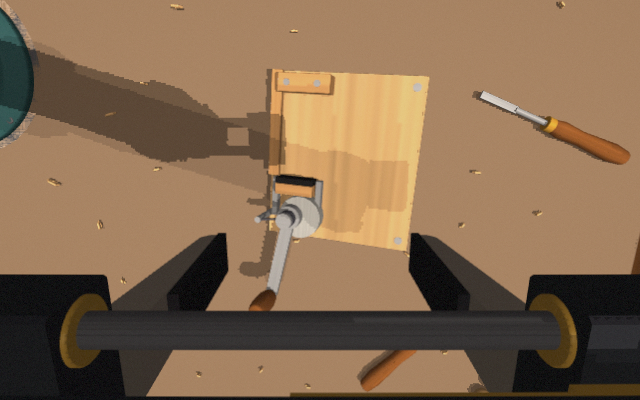

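View pics/w_ros.png

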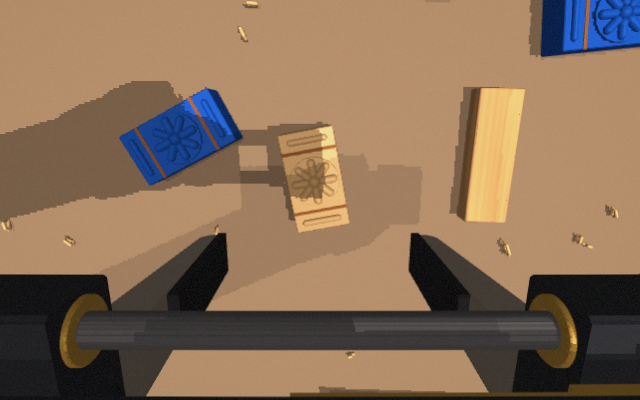

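w_deck shows the bed's far corners at about (428,77) and (408,250), the stop at (303,83), the jaw pad at (296,185), the pivot at (300,216) and the knob at (263,300). w_ros shows the wooden rosette, carved face up, with corners at about (279,137), (332,126), (348,221) and (300,232), and the blank at (493,155).

```bash
python3 - <<'E'
from h import *
f=dict(np.load("w_deck.npz",allow_pickle=True)); P=cloud(f)
print("bench z",np.nanmedian(P[20:60,100:200,2]), "cam",f["position"])
# bed plane
reg=np.zeros((400,640),bool);reg[90:225,335:405]=1
Q=P[reg];Q=Q[~np.isnan(Q[:,0])]
c=Q.mean(0);U,S,V=np.linalg.svd(Q-c);n=V[2]*np.sign(V[2,2])
r=(Q-c)@n;print("n",n,"tilt",np.degrees(np.arccos(n[2])),"plane yaw",np.degrees(np.arctan2(-n[1],-n[0])),"rms",r.std())
c0=c
h=(P-c)@n
m=(abs(h)<.006)&(P[...,2]>.02);m=m.astype(np.uint8)
m=cv2.morphologyEx(m,cv2.MORPH_OPEN,np.ones((3,3)))
# far edge: last pixel in each row ; side edges: first/last row in each column
def fit(uv):
    X=onplane(f,uv,c,n)
    for _ in range(4):
        cc=np.median(X,0) if 0 else X.mean(0);d=np.linalg.svd(X-cc)[2][0]
        e=np.linalg.norm(np.cross(X-cc,d),axis=1);k=e<max(2*np.median(e),.0006);X=X[k]
    return cc,d,e.std(),len(X)
rows=np.arange(90,238);far=fit([(np.where(m[r,300:450])[0].max()+300.5,r) for r in rows])
cols=np.arange(345,415);left=fit([(q,np.where(m[40:260,q])[0].min()+39.5) for q in cols])
cols=np.arange(330,400);right=fit([(q,np.where(m[40:290,q])[0].max()+40.5) for q in cols])
for k,e in (("far",far),("left",left),("right",right)): print(k,e, np.degrees(np.arctan2(e[1][1],e[1][0]))%180)
dy=far[1]*np.sign(far[1][1]); dx=np.cross(dy,n);dx/=np.linalg.norm(dx)
yl=(left[0]-c)@dy;yr=(right[0]-c)@dy;xf=(far[0]-c)@dx
print("width",yl-yr)
o=c+dx*(xf-.15)+dy*((yl+yr)/2+.0325)
print("origin",o,"dx",dx,"dy",dy,"yaw",np.degrees(np.arctan2(-dx[1],dx[0])),np.degrees(np.arctan2(dy[0],dy[1])))
R=np.c_[dx,dy,n]; L=(P-o)@R
# checks in deck coords
for nm,(u,v) in dict(stop=(303,84),pivotbolt=(288,213),disk=(310,222),knob=(263,300),pad=(296,188)).items(): print(nm,np.round(np.nanmedian(L[v-1:v+2,u-1:u+2].reshape(-1,3),0)*1e3,1))
np.savez("deck.npz",o=o,R=R)
# rosette
f=dict(np.load("w_ros.npz",allow_pickle=True)); P=cloud(f);print("bench",np.nanmedian(P[20:60,100:200,2]))
m=np.zeros((400,640),np.uint8);m[110:245,262:365]=((P[110:245,262:365,2]>.029)&(P[110:245,262:365,2]<.05))
m=cv2.morphologyEx(m,cv2.MORPH_OPEN,np.ones((3,3)));print("top z",np.nanpercentile(P[m>0][:,2],[10,50,95]))
ct=max(cv2.findContours(m,0,1)[0],key=cv2.contourArea).reshape(-1,2)
X=onplane(f,ct,[0,0,.034],[0,0,1])[:,:2]
print("ros",cv2.minAreaRect((X*1000).astype(np.float32)))
hsv=cv2.cvtColor(f["frame"],cv2.COLOR_BGR2HSV);print(hsv[140,300],hsv[130,400])
E
```

```text
bench z -0.000644787434614158 cam [ 0.4897749  -0.06107252  0.50944849]
n [-0.25730152  0.01808508  0.96616192] tilt 14.947645771997902 plane yaw -4.020564828611563 rms 0.0008388280845116036
far (array([ 0.60975646, -0.12144188,  0.07428771]), array([-6.73489600e-02, -9.97729207e-01,  7.40065744e-04]), np.float64(0.0001672714899861767), 146) 86.13826462011556
left (array([ 0.56235231, -0.01556046,  0.05968143]), array([ 0.96390518, -0.06599893,  0.25793593]), np.float64(0.00016082910437369139), 69) 176.08305087192684
right (array([ 0.55079304, -0.23006091,  0.06061817]), array([ 0.96407046, -0.06354674,  0.25793404]), np.float64(0.00019868439957977993), 70) 176.22880184018473
width 0.2147925602581131
origin [ 0.46701558 -0.08420964  0.03557702] dx [ 0.96398135 -0.06487958  0.25793526] dy [ 6.73489600e-02  9.97729207e-01 -7.40065744e-04] yaw 3.8504151897125087 3.861735379884439
stop [ 8.  57.1 25.2]
pivotbolt [  4.3 -96.8  46.8]
disk [  26.8 -111.7   23.3]
knob [ -15.4 -207.9   69.5]
pad [  5.3 -69.4  22.9]
bench -0.0006245859523132669
top z [0.0328305  0.03436602 0.04039404]
ros ((415.8771667480469, 256.3746643066406), (51.779327392578125, 95.60567474365234), 10.5146484375)
[ 16 129 174] [ 15 102 182]
```

```bash
cat >> h.py <<'E'
RD=(Ro.from_euler("z",-3.88,degrees=True)*Ro.from_euler("y",-15,degrees=True)).as_matrix()
OD=np.array([.4670,-.0842,.0360])
def deck(x,y,z): return OD+RD@np.array([x,y,z])/1e3
def dtool(a):  # tool z into bed, tool y at deck heading a
    return RD@down(a)
def knob(th): a=th-np.radians(100); return 115*np.cos(a),-106+115*np.sin(a)
E
python3 - <<'E'
from h import *
R=down(np.radians(10.5))
# plan check
for p,r in [(deck(1.5,-4.5,13),dtool(0)),(deck(1.5,-4.5,100),dtool(0))]+[(deck(*knob(t),z),dtool(t-np.radians(10))) for t in (0,.9,1.75) for z in (43,130)]:
    q=kin.solve_ik(p,r);print(None if q is None else np.round(q,2))
print(np.degrees(np.arccos(np.clip((RD.T@np.load('deck.npz')['R']).trace()/2-.5,-1,1))))
set_gripper(.8)
p=np.array([.4159,.2564,.10]);bot.goto(p,R)
p[2]=.0135;print(bot.line_to(p,v=.08,f_stop=8))
set_gripper(0);print("grip",sensors.read_opening()*92,sensors.read_grip_force())
p[2]=.12;bot.line_to(p,v=.1);bot.sleep(.1)
print(sensors.read_opening()*92,sensors.read_force(),sensors.read_eef_pos(),sensors.read_t())
f=grab("wrist","w_held");cv2.imwrite("pics/x.png",f["frame"])
E
```

```text
[-0.28  0.38  0.48  2.36 -0.85  0.26  0.88]
[-0.64  0.15  0.85  2.37 -0.36  0.43  0.43]
[ 0.28  0.4   0.43  2.22 -0.77  0.45  1.1 ]
[ 0.09  0.21  0.66  2.21 -0.52  0.61  0.89]
[ 0.08  0.45  0.52  2.07 -0.69  0.54  1.76]
[-0.39  0.44  1.15  2.08 -0.8   0.81  1.88]
[ 0.03  0.41  0.35  2.05 -0.45  0.49  2.22]
[-0.31  0.28  0.75  2.06 -0.45  0.67  2.23]
0.06984264331587044
False
grip 51.55257640846192 30.000549852848053
52.00006701331478 [ 0.86079983  0.91422013 -2.03775362] [0.41558737 0.25607121 0.11940939] 9.1083
```

View pics/w_held.png

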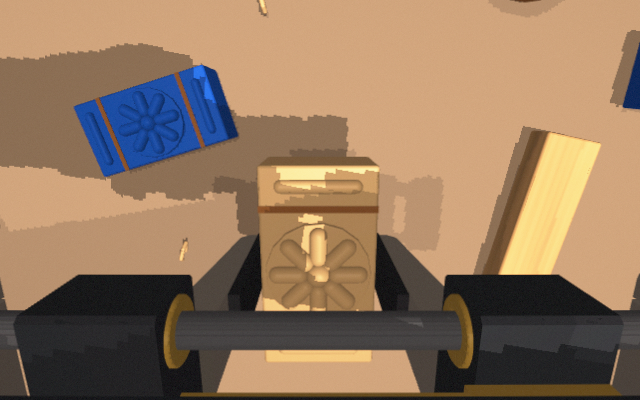

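The block sits square and centred in the pads (column 318), carved face up. Next: set it on the bed.

```bash
python3 - <<'E'
from h import *
R=dtool(0)
bot.line_to([.415,.256,.2],v=.2)
bot.goto(deck(2,-4.5,130),R)
print("t",sensors.read_t(),np.round(sensors.read_q(),2))
bot.line_to(deck(2,-4.5,30),v=.12);bot.sleep(.2)
L=lambda:np.round(RD.T@(np.array(sensors.read_eef_pos())-OD)*1e3,2)
print(L())
print("hit",bot.line_to(deck(2,-4.5,10.5),v=.02,f_stop=4),L(),RD.T@np.array(sensors.read_force()))
f=grab("wrist","w_set");g=grab("side","s_set");print(sensors.read_t())
E
python3 -c "
import cv2,numpy as np
a=cv2.imread('pics/w_set.png');b=cv2.imread('pics/s_set.png')[180:300,260:400]
cv2.imwrite('pics/c1.png',np.vstack([cv2.resize(a,(480,300)),cv2.resize(b,(480,300))]))"
```

```text
t 11.0083 [-0.98  0.05  1.18  2.37 -0.18  0.5   0.28]
[ 2.37 -4.2  30.32]
hit True [ 1.92 -4.59 13.29] [-0.24147661 -0.19449935  4.3519431 ]
13.2333
```

View pics/c1.png

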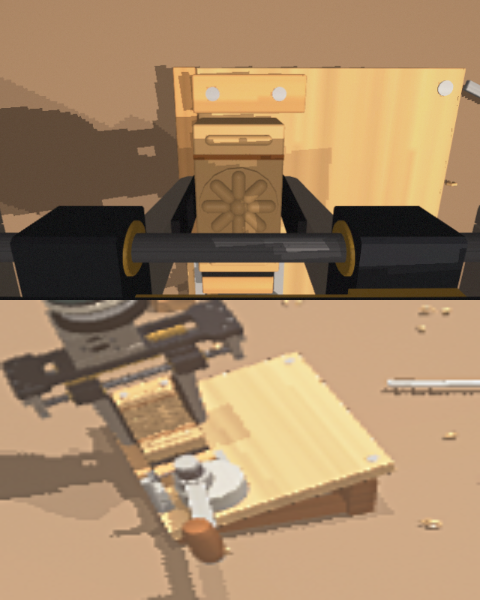

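The hit came at 13.3 mm, against about 13 expected, so the block is flat on the bed. There are gaps to both stop and jaw. Now I release it, retreat and check.

```bash
python3 - <<'E'
from h import *
p=np.array(sensors.read_eef_pos())
set_gripper(.78);bot.sleep(.2)
bot.line_to(p+RD[:,2]*.15,v=.12)
x,y=knob(0)
# view from a spot on the way
bot.goto(deck(20,-120,270),dtool(0));bot.sleep(.2)
f=grab("wrist","w_rel");print(sensors.read_t(),np.round(sensors.read_q(),2))
P=(cloud(f)-OD)@RD*1e3
np.save("P.npy",P)
m=((P[...,2]>29)&(P[...,2]<46)&(abs(P[...,0])<45)&(P[...,1]<55)&(P[...,1]>-56)).astype(np.uint8)
m=cv2.morphologyEx(m,cv2.MORPH_OPEN,np.ones((3,3)))
ct=max(cv2.findContours(m,0,1)[0],key=cv2.contourArea).reshape(-1,2)
X=(onplane(f,ct,deck(0,0,34),RD[:,2])-OD)@RD*1e3
print("block",cv2.minAreaRect(X[:,:2].astype(np.float32)),"top",np.percentile(P[m>0][:,2],[5,50,95]))
k=(P[...,2]>78)&(P[...,2]<95)&(P[...,1]<-170)&(P[...,1]>-260)&(abs(P[...,0])<70)
print("knob top",k.sum(),np.nanmean(P[k],0) if k.any() else 0,"expect",x,y)
E
```

```text
17.5167 [-0.47 -0.23  0.81  2.15  0.12  0.9   0.23]
block ((1.2377166748046875, -5.346916198730469), (50.68062210083008, 94.39954376220703), 0.05515710636973381) top [32.10097621 34.22013153 40.23808485]
knob top 289 [ -19.3729083  -217.70951466   82.30318713] expect -19.969540431696984 -219.2528915964039
```

View pics/w_rel.png

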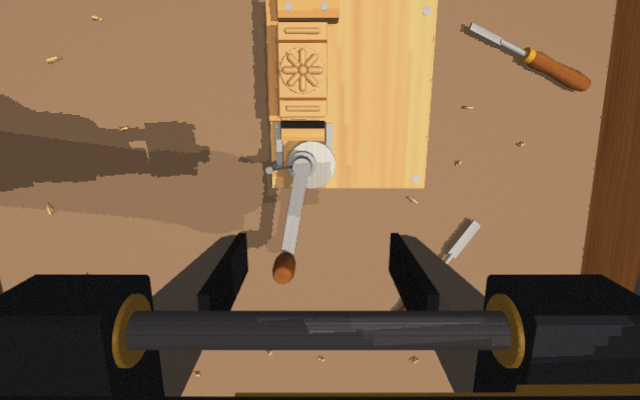

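The block is released and lies square at deck (1.2, -5.3) at the right height, and the knob is within 2 mm of where it should be. Next: grip the knob and swing the lever.

```bash
python3 - <<'E'
from h import *
z=43.5
A=lambda t:t-np.radians(10)
def st(tag):
    l=RD.T@(np.array(sensors.read_eef_pos())-OD)*1e3
    print(tag,np.round(l,1),"lever",round(np.arctan2(l[1]+106,l[0])+np.radians(100),3),"r",round(np.hypot(l[0],l[1]+106),1),"F",np.round(RD.T@np.array(sensors.read_force()),1),"open",round(sensors.read_opening()*92,1),"t",round(sensors.read_t(),1),flush=True)
set_gripper(.6)
bot.goto(deck(*knob(0),120),dtool(A(0)));st("above")
print(bot.line_to(deck(*knob(0),z),v=.1,f_stop=10));st("down")
set_gripper(0);st("grip");print(np.round(sensors.read_q(),2))
for t in np.linspace(0,1.75,11)[1:]:
    bot.line_to(deck(*knob(t),z),dtool(A(t)),v=.06);st(round(t,2))
bot.sleep(.3);st("end");print(np.round(sensors.read_q(),2))
grab("wrist","w_end");grab("top","t_end")
E
python3 -c "
import cv2,numpy as np
a=cv2.imread('pics/w_end.png');b=cv2.imread('pics/t_end.png')[150:290,210:450]
cv2.imwrite('pics/c2.png',np.vstack([cv2.resize(a,(480,300)),cv2.resize(b,(480,280))]))"
```

```text
above [ -19.6 -218.9  120.1] lever 0.003 r 114.5 F [ 0.7  0.4 -0.2] open 55.3 t 18.9
False
down [ -19.4 -219.3   44. ] lever 0.005 r 115.0 F [-0.4  0.2  0.6] open 55.4 t 19.8
grip [ -19.3 -219.3   43.6] lever 0.006 r 115.0 F [ 2.1 -0.8  1.4] open 23.9 t 20.4
[-0.09  0.52  0.91  2.24 -1.1   0.64  1.4 ]
0.18 [  -0.5 -221.2   43.6] lever 0.17 r 115.2 F [-1.3  0.1  4.9] open 24.3 t 20.8
0.35 [  19.5 -219.7   43.6] lever 0.345 r 115.4 F [-1.1 -0.8  4.2] open 24.1 t 21.3
0.52 [  39.1 -214.7   43.6] lever 0.52 r 115.5 F [-0.2 -3.   3.4] open 24.1 t 21.8
0.7 [  57.5 -206.3   43.6] lever 0.695 r 115.6 F [ 0.5 -4.3  2.2] open 24.2 t 22.3
0.88 [  74.1 -194.9   43.7] lever 0.87 r 115.7 F [ 1.4 -4.7  1.5] open 24.0 t 22.8
1.05 [  88.4 -180.7   43.7] lever 1.044 r 115.8 F [ 2.5 -5.9  0.6] open 24.1 t 23.3
1.22 [ 100.1 -164.2   43.7] lever 1.218 r 115.8 F [ 3.4 -6.   0.1] open 23.7 t 23.7
1.4 [ 108.6 -145.9   43.7] lever 1.393 r 115.8 F [ 4.2 -5.2 -0.4] open 24.2 t 24.2
1.58 [ 113.8 -126.4   43.7] lever 1.568 r 115.7 F [ 4.8 -5.   0.1] open 24.1 t 24.7
1.75 [ 115.6 -106.2   43.7] lever 1.744 r 115.6 F [ 5.3 -4.9  0.2] open 23.8 t 25.2
end [ 115.5 -106.4   43.7] lever 1.742 r 115.5 F [ 5.7 -4.9  0.9] open 24.4 t 25.5
[-0.17  0.45  0.61  2.06 -0.67  0.54  2.41]
```

View pics/c2.png

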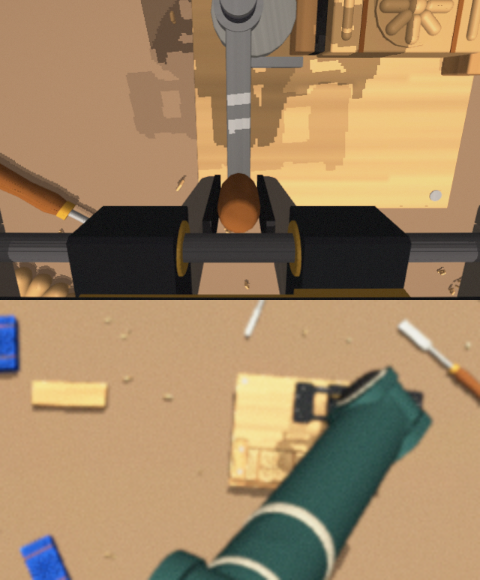

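```bash
python3 - <<'E'
from h import *
z=43.5;t=1.757
bot.line_to(deck(*knob(t),z),dtool(t-np.radians(10)),v=.03);bot.sleep(.3)
l=RD.T@(np.array(sensors.read_eef_pos())-OD)*1e3;print(l,"lever",np.arctan2(l[1]+106,l[0])+np.radians(100))
f=grab("wrist","w_fin");P=(cloud(f)-OD)@RD*1e3
b=(P[...,2]>31)&(P[...,2]<46)&(abs(P[...,1])<75)&(abs(P[...,0])<45)
B=P[b];print("n",b.sum(),"y",np.percentile(B[:,1],[.5,99.5]),"x max",np.percentile(B[:,0],[.5,99.5]),"z",np.median(B[:,2]))
for y in range(-40,45,20):
    s=B[abs(B[:,1]-y)<5];s=s[s[:,2]<36];print(y,len(s),s[:,0].max() if len(s) else 0,np.median(s[:,2]) if len(s) else 0)
g=f["frame"][:130,260:];cv2.imwrite("pics/c3.png",cv2.resize(g,None,fx=2,fy=2))
E
```

```text
[ 115.55503397 -105.60010071   43.71628619] lever 1.7487899207504012
n 14251 y [-47.69437454  45.00505769] x max [-3.2120905  27.02979816] z 34.33480374623848
-40 1312 27.360489325291887 33.7089927120301
-20 1206 27.166798565812524 33.37557718238291
0 268 27.046724330602817 33.75492198216732
20 743 27.092948224499548 33.411256054624715
40 1138 27.450104547275348 33.76663492975045
```

View pics/c3.png

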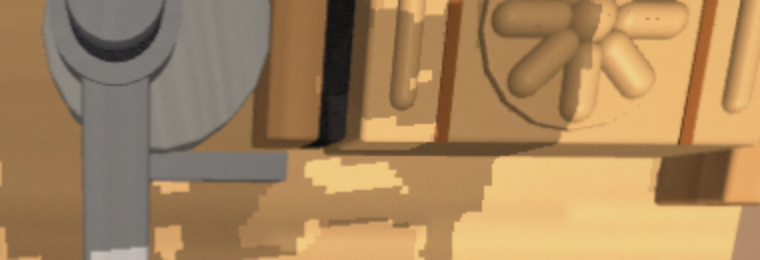

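The block is flush between the pad and the end stop, square and flat. Its upper edge is at x ≈ 27 mm, so it sits within about 1 mm of the ledge. The lever is at 1.749 and held.

```bash
python3 -c "
from plant import *
print(job_done(),sensors.read_t())"
```

```text
the job is handed in; nothing more can be done
the job is handed in; nothing more can be done
```

The job is handed in: the wooden rosette block lies flat on the bed, carved face up, gripped between jaw and end stop, with the arm still holding the lever at about 1.75 rad, though its lower long side measured about 1 mm off the ledge, within measurement error.

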